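Seat a lino block in the carving board's corner

TASK

Get the lino block ready for carving. First take the yellow egg-shaped crayon off the carving board, lower it gently into the blue crayon pot without dropping it or pressing it hard onto the pot, and let it go there. Then lay the large grey-green lino block flat on the board, lino side up with its long side along the longer (back) stop, press it into the corner firmly against both stops, and finish while still holding it pressed against both; leave the pot and everything else on the table where they stand.

Things in the scene. Friction and masses are not known exactly. Their poses are not given: they have to be found in the camera images.
- board: carving board of pale plywood, 180 (its x) x 240 (its y) x 12 mm, fixed to the table; origin at the centre of its underside, z up. Two dark wooden stops are screwed on top of it: the back stop along its +x edge and the side stop on its +y edge
- corner (a point): point on the board's upper face (12 mm above the table) where the inner faces of the two stops meet (extended over the 10 mm chip gap between the end of the side stop and the back stop); axes as the board's: the back stop's inner face is the plane x = 0 and the side stop's inner face the plane y = 0, the free bed lies to -x and -y. The block is seated when its centre is at x = -32, y = -55 mm from here
- back_stop: back stop, dark wood batten 20 x 240 mm, 10 mm high above the board, along the board's y; origin at the centre of its underside; its inner face looks to the board's -x
- side_stop: side stop, dark wood batten 100 mm long along the board's x, 20 mm wide, 10 mm high above the board; origin at the centre of its underside; its inner face looks to the board's -y. Both stops are rigid
- block: large mounted lino block, pale wood with grey-green lino on top and a yellow leaf drawn on it: 110 (its x) x 64 (its y) x 28 mm high, about 0.1 to 0.2 kg, loose on the table to the left or right of the board; origin at the centre of its underside, z up. The same either way round; rigid, and it rubs (friction about as for dry wood) on the bed and along the stops, so a push along one stop meets resistance before the other stop is reached
- egg: yellow egg-shaped wax crayon lying on its side on the board, 50 mm long (its x), 40 mm across at the thick end (towards its -x), 30 mm at the thin end (+x), 30 to 55 g; origin on its underside, z up as it lies at the start; it rolls easily about its x
- egg_thick (a point): centre of the crayon's thick round end (a 20 mm radius ball), 20 mm above the board as it lies; pinch it here across the crayon's y
- pot: blue stoneware crayon pot, empty, round and open, 80 mm high, outside 142 mm across the rim, inside 126 mm across (about 118 mm at the floor), 0.75 kg, loose on the table on the other side of the board from the block; origin at the centre of its underside
- pot_floor (a point): centre of the pot's inner floor, 6 mm above the table; the rim is 74 mm higher
- tape: bystander: roll of masking tape lying flat, 90 mm across, 24 mm high; origin at the centre of its underside
- ink_tin: bystander: red ink tin with black lid, 76 mm across, 62 mm high; origin at the centre of its underside
- gouge: bystander: lino gouge lying flat, wooden handle 25 mm thick, 157 mm long in all along its x (85 mm of handle to -x, blade to +x); origin under the ferrule
- small_block: bystander: small finished block, 50 x 50 x 28 mm, blue on top; origin at the centre of its underside
- brayer: bystander: ink roller on a glass slab, black roller 36 mm thick, 90 mm long across its x, red handle to -x, 150 mm long in all; origin under the roller
Mind the look-alikes: they are no part of the job. Of the things that look like the egg, the smaller one is meant. Leave any turquoise look-alike of the block alone.

How it is judged:
By the outcome, as a careful person would: the job done as asked, in the order asked, and still so for the second after the job is handed in, while the arm keeps its last pose, push and grip.
It also fails if it takes over 72 s, if anything falls off the work surface, if the arm or the gripper's body presses on something with over 40 N, if the wrist force passes 120 N, or if a joint passes its speed limit or range.

ROBOT

A 6-joint arm with a two-finger parallel gripper is mounted at the origin on the work surface. World frame = base frame: x ahead of the robot, y to its left, z up, the work surface at z = 0. Lengths are in m, angles in degrees, forces in N, time in s.
With the tool pointing down it reaches from about 0.375 to 0.9 m from the base axis. Payload 3.1 kg.
Tool frame: the origin (TCP) lies midway between the tips of the shut fingers; the grasp point (between the pads) lies 19 mm behind it; z points along the fingers, y is the line along which they close (so a half turn about z gives the same grasp; the last joint's range is limited). The gripper opens to 87 mm and grips with 3 to 60 N. Pads are 19 mm wide; open, the fingers measure 117 mm over their backs; the gripper's body (75 mm by 190 mm) begins 51 mm behind the grasp point.
Start: joints at [-83.566, 30.224, 82.088, -0, 67.689, -10.227], TCP at [0.179, -0.599, 0.202] pointing down, gripper open.
Joint ranges: [-176.69, 176.69], [-43.24, 126.21], [12.49, 139.97], [-82, 262], [0, 151.66], [-163.58, 163.58]. Speed limits (degrees/s): [159.86, 159.86, 180, 180, 180, 180].

INTERFACE

Orientations are given as a 3x3 rotation matrix whose columns are the frame's x, y, z axes.
In Python, from rig import read_state, capture, camera_info, hand_in gives the robot as it stands.
- The arm moves only by the tool drive_tool, never from a script. Its argument "motion" is a list of rows, each a list of 2 entries, a list of its own where there are three numbers: the shift along the tool's x, y, z in mm, then the turn, a rotation vector about the tool's x, y, z in rad. A call has 1 to 5 rows; each row shifts and turns the commanded pose from where the row before left it, along the tool's axes as they then stand; what a row does not reach is not made up. A row lasts 1/10 s, in which the tool goes at most 50 mm and 8.59 degrees, less where a joint would pass 70% of its speed; a pose out of reach is approached as far as the arm can. A call is refused whole if a number of a shift passes 50 or a number of a turn 0.15, either way. A call with a gripper value outside its range is refused whole. "gripper" is the opening, from 0 (shut) to 1 (fully open), set as the call begins (left out, the last holds). The fingers move at their own pace and stop on an object; the grip force is fixed at half the most. Time passes only in rows, so rows that do not move let the fingers close. It gives the time, the measured TCP pose, the force, the opening and the grip force at its end, in the units of the state.
- read_state(): the state, without advancing time (a new reading comes with each control period).
- capture(name): name is "side" or "top" or "wrist"; returns the picture (420x560x3 uint8, red, green, blue); there is no depth.
- camera_info(name): a dict with "fovy" (degrees; the focal length in pixels is half the picture's height over the tangent of half this angle, whatever the lens; pixels are square), "cx", "cy" (the principal point, pixels), "xyz" and "orientation" of the camera in the world; the wrist camera has in their place "T_tool_cam" (4x4, takes a point from camera to tool coordinates, whose origin is the TCP and whose axes are the flange's). Camera axes: x right, y down, z forward; pixel columns grow to the right and rows downward; lengths in m; the calibration is good to about 2 mm. The wrist camera is an equidistant fisheye: a pixel r from the principal point sees the ray r / f radians off the axis. A picture is of the moment at which its call begins: read the wrist's pose just before it. camera_info takes no time and is no camera call.
- hand_in(): hands the job in; it is judged then, once.
The state is a dict: "time_s": time; "joint_positions": joint angles; "qvel": joint speeds; "tau": joint torques, N m; "position": TCP position; "tcp_rot": TCP orientation; "force": force on the tool from outside, world axes, zero at the start; "moment": the same for the moment, N m; "opening": opening from 0.0 (shut) to 1.0 (fully open); "grasp_force": force on a finger pad.
Only numpy, scipy, OpenCV 4.12 (cv2) and the standard library are available. Lean on these libraries where they do the work, as an engineer would, in place of code of your own. Each camera call takes 0.05 s, during which the arm holds its last target. There are 200 camera calls.

## Working session

There is one attempt and no reset: what is moved stays moved. The work goes in short steps, Python scripts to look and compute and a tool call to move; the robot and the scene stay as the last step left them, time stands still between calls to the robot, and variables do not carry over. Pictures are saved under pics/ and viewed, at most 10 in all, crops included, and the job is handed in when it is done.

Besides the shell and the picture viewer there is one more tool, called in YAML: its name, and indented under it one key for each argument. drive_tool: Moves the arm, as the interface text tells. Its arguments: {"type":"object","properties":{"motion":{"type":"array","items":{"type":"array"}},"gripper":{"type":"number"}},"required":["motion"]}

```bash
ls; mkdir -p pics; python3 - <<'E'
from rig import *
import cv2,numpy as np
print(read_state())
for n in ("side","top","wrist"):
    print(n,camera_info(n))
for n in ("side","top"):
    im=capture(n);cv2.imwrite(f"pics/{n}0.png",cv2.resize(im[:,:,::-1],(784,588),interpolation=cv2.INTER_CUBIC))
    np.save(f"{n}0.npy",im)
E
```

```text
pics
{'time_s': 0.0, 'joint_positions': array([-8.35678440e+01,  3.02767689e+01,  8.21539424e+01, -4.50874129e-04,
        6.76898859e+01, -1.02264707e+01]), 'qvel': array([ 0.1157009 ,  0.02190246,  0.04027313, -0.09784169, -0.04811782,
        0.00224083]), 'tau': array([-1.02501355e-03, -4.40039492e+01, -1.76592636e+01,  6.33795164e-02,
        5.81788807e-02, -1.48799109e-04]), 'position': array([ 0.17911669, -0.59799666,  0.20110881]), 'tcp_rot': array([[ 9.58028934e-01,  2.86671419e-01, -2.43029860e-04],
       [ 2.86671288e-01, -9.58026723e-01,  2.09075142e-03],
       [ 3.66529575e-04, -2.07267003e-03, -9.99997785e-01]]), 'force': array([-0.57158172,  0.25181005,  0.44600311]), 'moment': array([-0.00421879, -0.00953677, -0.01745599]), 'grasp_force': 0.0, 'opening': 0.9967902243277446}
side {'fovy': 43.128989616575794, 'cx': 279.36933151476575, 'cy': 209.30648423815754, 'xyz': array([0.16673056, 0.9327303 , 0.9132049 ]), 'orientation': array([[-0.94211607, -0.22773206,  0.24608012],
       [-0.33518508,  0.62161698, -0.70798538],
       [ 0.00826339, -0.74948678, -0.66196773]])}
top {'fovy': 52.37073921223347, 'cx': 283.35320778753544, 'cy': 204.88787548689993, 'xyz': array([0.41500061, 0.02013636, 1.04317974]), 'orientation': array([[ 0.00251499, -0.99626828,  0.08627394],
       [-0.99998797, -0.00286899, -0.0039794 ],
       [ 0.00421207, -0.08626289, -0.99626351]])}
wrist {'fovy': 65.70646984690485, 'cx': 278.2469476794896, 'cy': 212.99955030856052, 'T_tool_cam': array([[-4.07683836e-05, -9.59428066e-01, -2.81953515e-01,
         7.85042239e-02],
       [ 9.99999523e-01, -3.14155316e-04,  9.24411467e-04,
        -1.31527427e-04],
       [-9.75483502e-04, -2.81953343e-01,  9.59427621e-01,
        -1.82946532e-01],
       [ 0.00000000e+00,  0.00000000e+00,  0.00000000e+00,
         1.00000000e+00]])}
```

View pics/top0.png

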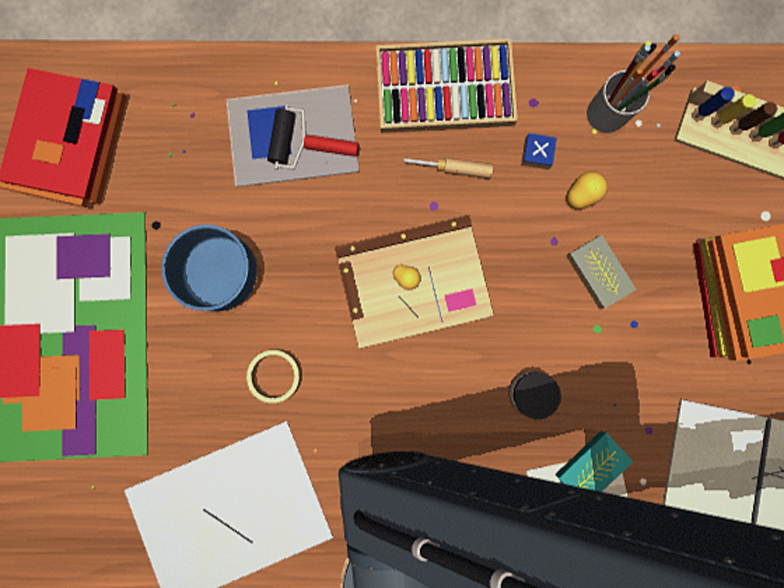

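View pics/side0.png

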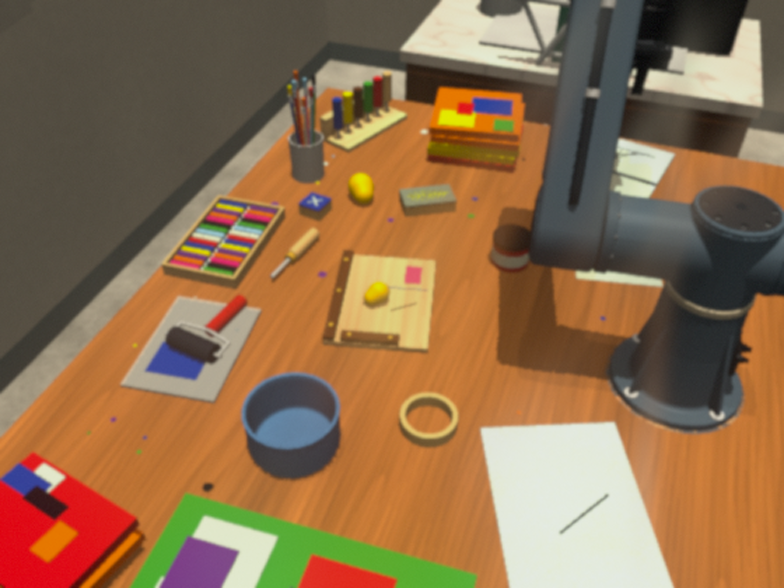

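Top view (784×588): the small yellow egg on the board is at (406,277). The larger look-alike is at (587,190). The grey-green block is at (602,272), and its turquoise look-alike is at (595,462). The pot is at (208,268). I choose the egg on the board and the grey-green block, and check both in one close crop.

```bash
python3 - <<'E'
import cv2,numpy as np
t=np.load("top0.npy")[:,:,::-1];s=np.load("side0.npy")[:,:,::-1]
def crop(im,x,y,w,h,k): 
    c=cv2.resize(im[y:y+h,x:x+w],(w*k,h*k),interpolation=cv2.INTER_CUBIC)
    for i in range(0,w,10): cv2.line(c,(i*k,0),(i*k,6),(255,255,255),1); 
    for i in range(0,w,20): cv2.putText(c,str(x+i),(i*k,16),0,.35,(255,255,255),1)
    for i in range(0,h,10): cv2.line(c,(0,i*k),(6,i*k),(255,255,255),1)
    for i in range(20,h,20): cv2.putText(c,str(y+i),(8,i*k+4),0,.35,(255,255,255),1)
    return c
C=np.zeros((600,800,3),np.uint8)
def put(c,x,y): C[y:y+c.shape[0],x:x+c.shape[1]]=c
put(crop(t,235,150,125,105,4),0,0)       # 500x420
put(crop(t,402,162,58,62,5),505,0)      # 290x310
put(crop(s,228,175,90,80,3),0,425-0) if False else None
put(crop(s,228,176,88,44,4),0,424)    # 352x176
put(crop(s,280,125,50,30,5),505,320)   # 250x150
cv2.imwrite("pics/crop1.png",C)
E
```

```text
(no output)
```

View pics/crop1.png

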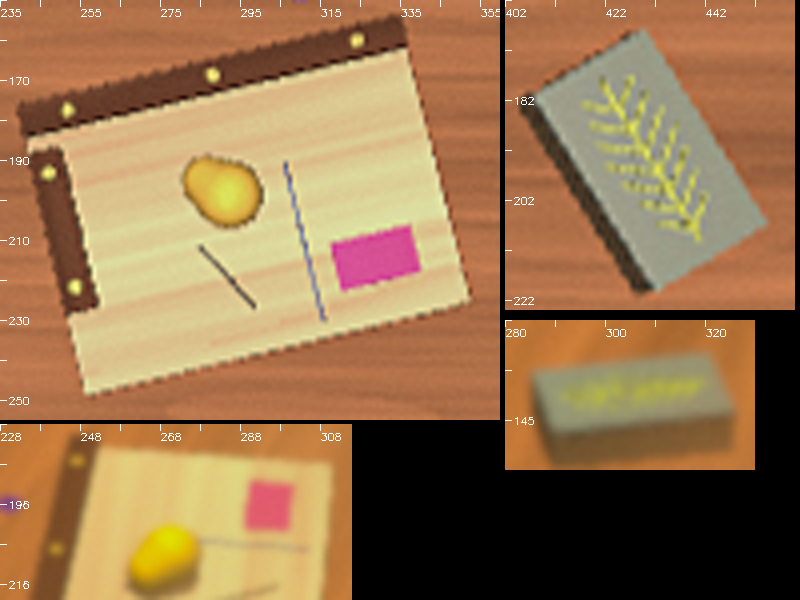

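The crop shows the smaller egg on the board, thick end at about (293,198) and thin end at about (287,195) in full-resolution pixels. The grey-green block with the yellow leaf has corners (407,181), (430,168), (454,206) and (432,220). I'm computing positions from both views.

```bash
cat > h.py <<'E'
import numpy as np
from rig import *
from scipy.optimize import least_squares
def ray(n,uv,st=None):
    c=camera_info(n);f=210/np.tan(np.radians(c["fovy"]/2))
    d=np.array([(uv[0]-c["cx"]),(uv[1]-c["cy"]),f])
    if n=="wrist":
        r=np.hypot(d[0],d[1]);t=r/f;s=np.sin(t)/max(r,1e-9);d=np.array([d[0]*s,d[1]*s,np.cos(t)])
        R=np.array(st["tcp_rot"]);T=c["T_tool_cam"];return np.array(st["position"])+R@T[:3,3],R@T[:3,:3]@d
    return np.array(c["xyz"]),c["orientation"]@(d/np.linalg.norm(d))
def plane(n,uv,z,st=None):
    o,d=ray(n,uv,st);return (o+d*(z-o[2])/d[2])
def tri(*rs):
    A=0;b=0
    for o,d in rs:
        d=d/np.linalg.norm(d);P=np.eye(3)-np.outer(d,d);A=A+P;b=b+P@o
    p=np.linalg.solve(A,b);return p,max(np.linalg.norm(np.cross(p-o,d/np.linalg.norm(d))) for o,d in rs)
def proj(n,p,st=None):
    c=camera_info(n);f=210/np.tan(np.radians(c["fovy"]/2))
    if n=="wrist":
        R=np.array(st["tcp_rot"]);T=c["T_tool_cam"];q=T[:3,:3].T@(R.T@(p-np.array(st["position"]))-T[:3,3])
        a=np.arctan2(np.hypot(q[0],q[1]),q[2]);k=f*a/np.hypot(q[0],q[1]);return np.array([c["cx"]+k*q[0],c["cy"]+k*q[1]])
    q=c["orientation"].T@(p-c["xyz"]);return np.array([c["cx"]+f*q[0]/q[2],c["cy"]+f*q[1]/q[2]])
E
python3 - <<'E'
from h import *
np.set_printoptions(precision=4,suppress=True)
def un(U,V,k,x,y): return ((U+.5)/k-.5+x,(V+.5)/k-.5+y)
T=lambda U,V:un(U,V,4,235,150); B=lambda U,V:un(U,V,5,402,162);S=lambda U,V:un(U,V,5,280,125)
tb=[B(28,95),B(140,28),B(262,222),B(150,292)]; sb=[S(50,112),S(28,50),S(205,33),S(228,88)]
P=[];
for a,b in zip(tb,sb):
    p,e=tri(ray("top",a),ray("side",b));P.append(plane("top",a,.028));print("block",p,e,P[-1])
P=np.array(P);print("centre",P.mean(0),"long dir",np.degrees(np.arctan2(*(P[2]-P[1])[1::-1])),np.linalg.norm(P[2]-P[1]),np.linalg.norm(P[1]-P[0]))
tk=T(229,194);print("egg",tri(ray("top",tk),ray("side",un(171,121,4,228,176))),plane("top",tk,.032),plane("top",T(209,181),.027))
pc=(208/1.4,268/1.4);print("pot",tri(ray("top",(207.5/1.4,267/1.4)),ray("side",(292/1.4,407/1.4))),plane("top",(207.5/1.4,267/1.4),.08))
c=np.array([plane("top",T(*q),z) for q,z in [((86,396),.012),((470,300),.012),((18,104),.022),((403,14),.022)]]);print("board",c)
m=[plane("top",T(*q),.012) for q in [(28,135),(410,47),(62,150),(98,305)]];print("inner",np.array(m))
# fit board
loc=np.array([[-90,120],[-90,-120],[90,120],[90,-120]])/1e3
def R(a): return np.array([[np.cos(a),-np.sin(a)],[np.sin(a),np.cos(a)]])
r=least_squares(lambda v:((loc@R(v[2]).T+v[:2])-c[:,:2]).ravel(),[.5,0,0]);print("fit",r.x,np.degrees(r.x[2]),r.fun*1e3)
print("corner",R(r.x[2])@[.07,.1]+r.x[:2], "inner in board frame",(np.array(m)[:,:2]-r.x[:2])@R(r.x[2])*1e3)
E
```

```text
block [ 0.5609 -0.2815  0.0279] 0.001420513035246806 [ 0.5623 -0.2811  0.028 ]
block [ 0.5933 -0.3356  0.0297] 0.0014682411498345238 [ 0.595  -0.3359  0.028 ]
block [ 0.4998 -0.392   0.0282] 0.0016528586156365987 [ 0.5014 -0.3917  0.028 ]
block [ 0.4677 -0.3358  0.0318] 0.0001479523215751302 [ 0.4678 -0.3372  0.028 ]
centre [ 0.5316 -0.3365  0.028 ] long dir -149.17421090931518 0.10899641695757604 0.06377225337173263
egg (array([ 0.5171, -0.0041,  0.0413]), np.float64(0.0007877972383488346)) [ 0.5188 -0.0041  0.032 ] [0.5271 0.0077 0.027 ]
pot (array([0.5291, 0.323 , 0.0782]), np.float64(0.0009171295225801996)) [0.5298 0.3228 0.08  ]
board [[ 0.3987  0.0811  0.012 ]
 [ 0.4569 -0.1502  0.012 ]
 [ 0.574   0.123   0.022 ]
 [ 0.6299 -0.1099  0.022 ]]
inner [[ 0.5565  0.1177  0.012 ]
 [ 0.6115 -0.1153  0.012 ]
 [ 0.5474  0.0969  0.012 ]
 [ 0.4533  0.0743  0.012 ]]
fit [ 0.5149 -0.014   0.2377] 13.618935017301274 [ 0.4774  0.2896 -1.26   -1.5796  0.0738  0.8418  0.7088  0.4481]
corner [0.5594 0.0997] inner in board frame [[  71.5105  118.1688]
 [  70.0952 -121.1879]
 [  57.7499  100.1408]
 [ -39.0387  100.3596]]
```

Both views agree on heights: block top about 28 mm, egg about 32–41 mm, pot rim about 79 mm. I'm moving over the egg.

drive_tool:
  motion:
    - [[35.4,-33.7,0],[0,0,0]]
    - [[35.4,-33.7,0],[0,0,0]]
    - [[35.4,-33.7,0],[0,0,0]]
    - [[35.4,-33.7,0],[0,0,0]]
    - [[35.4,-33.7,0],[0,0,0]]
  gripper: 1

```text
time_s: 0.6
position: [0.301, -0.3845, 0.2017]
tcp_rot: [[0.958, 0.286, -0.0], [0.286, -0.958, 0.001], [0.0, -0.001, -1.0]]
force: [-0.4, 0.9, 0.5]
opening: 1.001
grasp_force: 0.0
```

drive_tool:
  motion:
    - [[35.4,-33.7,0],[0,0,0]]
    - [[35.4,-33.7,0],[0,0,0]]
    - [[35.4,-33.7,0],[0,0,0]]
    - [[35.4,-33.7,0],[0,0,0]]
    - [[35.4,-33.7,0],[0,0,0]]

```text
time_s: 1.1
position: [0.4222, -0.1725, 0.202]
tcp_rot: [[0.958, 0.286, -0.0], [0.286, -0.958, 0.0], [-0.0, -0.0, -1.0]]
force: [0.6, -1.3, -0.6]
opening: 1.004
grasp_force: 0.0
```

drive_tool:
  motion:
    - [[35.4,-33.7,0],[0,0,0]]
    - [[35.4,-33.7,0],[0,0,0]]
    - [[35.4,-33.7,0],[0,0,0]]
    - [[35.4,-33.7,0],[0,0,0]]
    - [[0,0,0],[0,0,-0.134]]

```text
time_s: 1.6
position: [0.5211, 0.0004, 0.202]
tcp_rot: [[0.907, 0.421, 0.002], [0.421, -0.907, 0.002], [0.003, -0.001, -1.0]]
force: [-0.8, -1.5, -0.0]
opening: 1.001
grasp_force: 0.0
```

drive_tool:
  motion:
    - [[0,0,0],[0,0,-0.134]]
    - [[0,0,0],[0,0,-0.134]]
    - [[0,0,0],[0,0,-0.134]]
    - [[0,0,0],[0,0,-0.134]]
    - [[0,0,0],[0,0,0]]

```text
time_s: 2.1
position: [0.5183, -0.0045, 0.2017]
tcp_rot: [[0.573, 0.82, -0.001], [0.82, -0.573, 0.0], [-0.0, -0.001, -1.0]]
force: [0.0, 0.0, -0.1]
opening: 0.999
grasp_force: 0.0
```

```bash
python3 - <<'E'
from h import *
import cv2,pickle
np.set_printoptions(precision=4,suppress=True)
st=read_state();im=capture("wrist");pickle.dump((st,im),open("w1.pkl","wb"))
print(st["time_s"],st["position"],st["tcp_rot"],st["force"],proj("wrist",np.array([.519,-.004,.032]),st))
cv2.imwrite("pics/w1.png",cv2.resize(im[:,:,::-1],(784,588),interpolation=cv2.INTER_CUBIC))
E
```

```text
2.1 [ 0.5183 -0.0045  0.2017] [[ 0.573   0.8196 -0.001 ]
 [ 0.8196 -0.573   0.0002]
 [-0.0004 -0.001  -1.    ]] [ 0.0486  0.0149 -0.0898] [277.8609 190.2106]
```

View pics/w1.png

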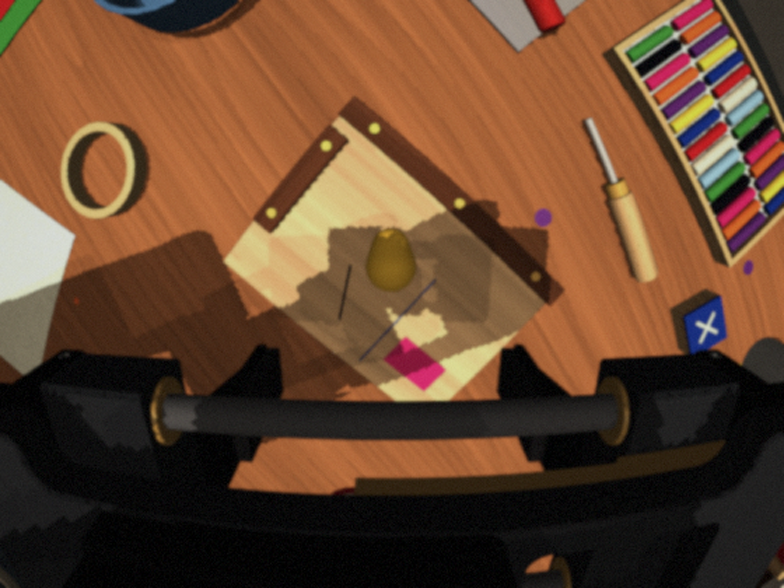

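The wrist view shows the egg's thick end at (391,267), i.e. (279,191) full resolution. The prediction was (278,190), so position and height agree and the egg's axis lies along tool x. Descending and gripping.

drive_tool:
  motion:
    - [[0,0.7,45],[0,0,0]]
    - [[0,0,45],[0,0,0]]
    - [[0,0,40],[0,0,0]]
    - [[0,0,30],[0,0,0]]
    - [[0,0,20],[0,0,0]]

```text
time_s: 2.65
position: [0.518, -0.0048, 0.0197]
tcp_rot: [[0.576, 0.818, -0.003], [0.818, -0.576, 0.001], [-0.001, -0.003, -1.0]]
force: [0.2, -0.2, -0.1]
opening: 1.0
grasp_force: 0.0
```

drive_tool:
  motion:
    - [[0,0,0],[0,0,0]]
    - [[0,0,0],[0,0,0]]
    - [[0,0,0],[0,0,0]]
    - [[0,0,0],[0,0,0]]
    - [[0,0,0],[0,0,0]]
  gripper: 0.2

```text
time_s: 3.15
position: [0.5201, -0.0052, 0.0232]
tcp_rot: [[0.573, 0.82, 0.002], [0.82, -0.573, -0.001], [0.001, 0.002, -1.0]]
force: [-0.4, 0.4, -0.0]
opening: 0.632
grasp_force: 0.0
```

drive_tool:
  motion:
    - [[0,0,-5],[0,0,0]]
    - [[0,0,-15],[0,0,0]]
    - [[0,0,-30],[0,0,0]]
    - [[0,0,-30],[0,0,0]]
    - [[0,0,0],[0,0,0]]

```text
time_s: 3.65
position: [0.5223, -0.0056, 0.1061]
tcp_rot: [[0.573, 0.82, 0.009], [0.82, -0.573, -0.002], [0.003, 0.008, -1.0]]
force: [0.8, -0.1, 0.1]
opening: 0.226
grasp_force: 0.0
```

The fingers were too slow and closed above the egg. I'm looking again before retrying.

drive_tool:
  motion:
    - [[0,0,-50],[0,0,0]]
    - [[0,0,-45],[0,0,0]]
    - [[0,0,0],[0,0,0]]
    - [[0,0,0],[0,0,0]]
    - [[0,0,0],[0,0,0]]
  gripper: 1

```text
time_s: 4.15
position: [0.5179, -0.0047, 0.1958]
tcp_rot: [[0.573, 0.82, -0.003], [0.82, -0.573, 0.001], [-0.001, -0.003, -1.0]]
force: [-0.6, -0.3, -0.7]
opening: 0.595
grasp_force: 0.0
```

drive_tool:
  motion:
    - [[0,0,0],[0,0,0]]
    - [[0,0,0],[0,0,0]]
    - [[0,0,0],[0,0,0]]
    - [[0,0,0],[0,0,0]]
    - [[0,0,0],[0,0,0]]

```text
time_s: 4.65
position: [0.5193, -0.0051, 0.1968]
tcp_rot: [[0.573, 0.82, -0.0], [0.82, -0.573, 0.0], [-0.0, -0.0, -1.0]]
force: [0.5, 0.4, -0.8]
opening: 0.981
grasp_force: 0.0
```

```bash
python3 - <<'E'
from h import *
import cv2,pickle
np.set_printoptions(precision=4,suppress=True)
st=read_state();im=capture("wrist");pickle.dump((st,im),open("w2.pkl","wb"))
print(st["time_s"],st["position"],st["tcp_rot"],st["opening"],proj("wrist",np.array([.519,-.004,.032]),st))
c=im[130:300,190:380,::-1];cv2.imwrite("pics/w2.png",cv2.resize(c,None,fx=3,fy=3,interpolation=cv2.INTER_CUBIC))
E
```

```text
4.65 [ 0.5193 -0.0051  0.1968] [[ 0.5728  0.8197 -0.0004]
 [ 0.8197 -0.5728  0.0001]
 [-0.0002 -0.0004 -1.    ]] 0.980812141300263 [276.8007 191.2507]
```

View pics/w2.png

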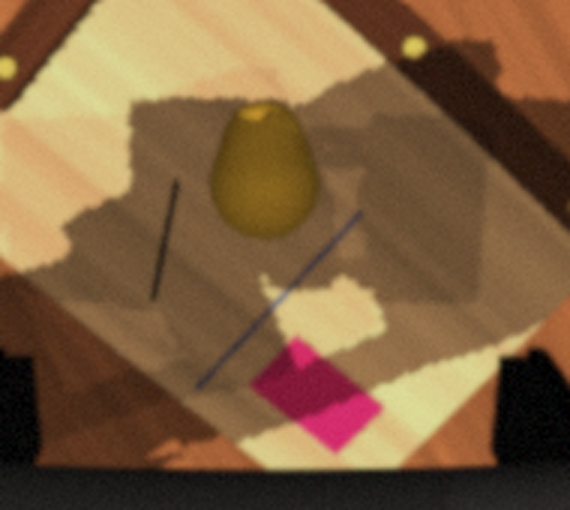

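The egg hasn't moved: thick end at (278,191), predicted (277,191). Descending again and letting the fingers close fully before I lift.

drive_tool:
  motion:
    - [[0,0.8,45],[0,0,0]]
    - [[0,0,45],[0,0,0]]
    - [[0,0,40],[0,0,0]]
    - [[0,0,30],[0,0,0]]
    - [[0,0,14],[0,0,0]]

```text
time_s: 5.2
position: [0.5183, -0.0052, 0.0203]
tcp_rot: [[0.573, 0.82, -0.004], [0.82, -0.573, 0.001], [-0.002, -0.004, -1.0]]
force: [-0.7, 0.9, -0.5]
opening: 1.002
grasp_force: 0.0
```

drive_tool:
  motion:
    - [[0,0,0],[0,0,0]]
    - [[0,0,0],[0,0,0]]
    - [[0,0,0],[0,0,0]]
    - [[0,0,0],[0,0,0]]
    - [[0,0,0],[0,0,0]]
  gripper: 0.2

```text
time_s: 5.7
position: [0.5207, -0.0056, 0.0241]
tcp_rot: [[0.573, 0.82, 0.002], [0.82, -0.573, -0.0], [0.001, 0.002, -1.0]]
force: [-0.2, -1.0, -0.5]
opening: 0.631
grasp_force: 0.0
```

drive_tool:
  motion:
    - [[0,0,0],[0,0,0]]
    - [[0,0,0],[0,0,0]]
    - [[0,0,0],[0,0,0]]
    - [[0,0,0],[0,0,0]]
    - [[0,0,0],[0,0,0]]

```text
time_s: 6.2
position: [0.5194, -0.0053, 0.0231]
tcp_rot: [[0.573, 0.82, -0.001], [0.82, -0.573, 0.0], [-0.0, -0.001, -1.0]]
force: [-1.6, 2.2, 2.7]
opening: 0.321
grasp_force: 24.2
```

drive_tool:
  motion:
    - [[0,0,0],[0,0,0]]
    - [[0,0,0],[0,0,0]]

```text
time_s: 6.4
position: [0.5195, -0.0053, 0.0231]
tcp_rot: [[0.573, 0.82, -0.001], [0.82, -0.573, 0.0], [-0.0, -0.001, -1.0]]
force: [-2.3, 1.0, 3.8]
opening: 0.315
grasp_force: 24.4
```

```bash
python3 - <<'E'
from h import *
import cv2
st=read_state();im=capture("wrist");s=capture("side")
print(st["opening"],st["grasp_force"],st["force"],st["position"])
C=np.zeros((420,800,3),np.uint8)
C[:,:400]=cv2.resize(im[180:390,180:380,::-1],(400,420));C[:,400:]=cv2.resize(s[155:260,225:325,::-1],(400,420),interpolation=cv2.INTER_CUBIC)
cv2.imwrite("pics/w3.png",np.clip(C.astype(float)*1.6,0,255))
E
```

```text
0.3152431481789842 24.38870519399643 [-2.34588879  1.01011106  3.77082109] [ 0.519459   -0.00529498  0.0230587 ][ WARN:0@1.043] global loadsave.cpp:1063 imwrite_ Unsupported depth image for selected encoder is fallbacked to CV_8U.
```

View pics/w3.png

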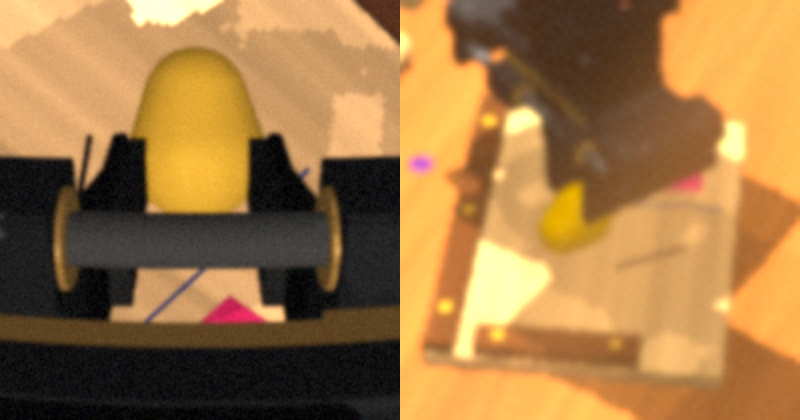

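The wrist view shows the pads gripping behind the thick bulge. The egg sits forward with its widest part at (197,120) in the crop, and the opening is only 27 mm. I'll open, measure again and regrip further forward and lower.

drive_tool:
  motion:
    - [[0,0,0],[0,0,0]]
    - [[0,0,0],[0,0,0]]
    - [[0,0,0],[0,0,0]]
    - [[0,0,0],[0,0,0]]
    - [[0,0,0],[0,0,0]]
  gripper: 1

```text
time_s: 7.0
position: [0.5203, -0.0056, 0.0229]
tcp_rot: [[0.573, 0.82, 0.0], [0.82, -0.573, -0.0], [0.0, 0.0, -1.0]]
force: [-0.9, -0.3, 0.3]
opening: 0.692
grasp_force: 0.0
```

drive_tool:
  motion:
    - [[0,0,-40],[0,0,0]]
    - [[0,0,-50],[0,0,0]]
    - [[0,0,-40],[0,0,0]]
    - [[0,0,-20],[0,0,0]]
    - [[0,0,0],[0,0,0]]

```text
time_s: 7.5
position: [0.5225, -0.006, 0.1763]
tcp_rot: [[0.573, 0.82, 0.008], [0.82, -0.573, -0.002], [0.003, 0.008, -1.0]]
force: [-0.2, -0.4, -0.9]
opening: 0.993
grasp_force: 0.0
```

drive_tool:
  motion:
    - [[0,0,0],[0,0,0]]
    - [[0,0,0],[0,0,0]]
    - [[0,0,0],[0,0,0]]

```text
time_s: 7.8
position: [0.5188, -0.0053, 0.1713]
tcp_rot: [[0.573, 0.82, -0.004], [0.82, -0.573, 0.001], [-0.001, -0.003, -1.0]]
force: [-1.3, 0.3, -0.0]
opening: 1.0
grasp_force: 0.0
```

```bash
cat >> h.py <<'E'
def egg(n="wrist",st=None):
    import cv2
    st=read_state();im=capture(n);h=cv2.cvtColor(im,cv2.COLOR_RGB2HSV)
    m=cv2.inRange(h,(18,150,40),(32,255,255));k,l,s,c=cv2.connectedComponentsWithStats(m)
    return st,im,m,l,s,c
E
python3 - <<'E'
from h import *
import cv2
np.set_printoptions(precision=4,suppress=True)
st,im,m,l,s,c=egg()
print(st["time_s"],st["position"],st["tcp_rot"],proj("wrist",np.array([.519,-.004,.032]),st))
for i in range(1,len(s)):
    if s[i,4]>150: print(s[i],c[i])
cc=im[130:300,190:380,::-1];mm=cv2.cvtColor(m[130:300,190:380],cv2.COLOR_GRAY2BGR)
cv2.imwrite("pics/w4.png",np.hstack([cv2.resize(x,None,fx=2,fy=2,interpolation=cv2.INTER_CUBIC) for x in (cc,mm)]))
E
```

```text
7.8 [ 0.5188 -0.0053  0.1713] [[ 0.573   0.8196 -0.0036]
 [ 0.8196 -0.573   0.0008]
 [-0.0014 -0.0034 -1.    ]] [277.337  196.1153]
[512  21  30  26 276] [526.221  33.587]
[492  65  33  29 317] [507.6845  78.5836]
[ 259  166   39   50 1476] [277.8367 191.6145]
```

View pics/w4.png

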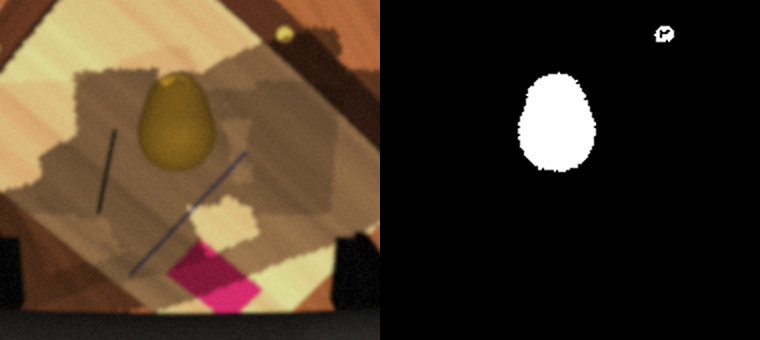

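```bash
python3 - <<'E'
from h import *
np.set_printoptions(precision=1,suppress=True)
st=dict(position=np.zeros(3),tcp_rot=np.eye(3))
for z in (0,-.01,-.019,-.03,-.04):
  print(z,[2*(proj("wrist",np.array([x,y,z]),st)-180) for x,y in ((0,0),(.0095,.014),(-.0095,.014))])
# egg sphere centre (9mm behind tip) at tool x=0 : row and radius end
print([2*(proj("wrist",np.array([x,0,-.009]),st)-180) for x in (0,.014,.02,.03)],[2*(proj("wrist",np.array([0,y,-.009]),st)-180) for y in (-.02,.02)])
E
```

```text
0 [array([194.2, 142.9]), array([240.7, 113.7]), array([239.3, 170.7])]
-0.01 [array([194.2, 156.4]), array([243., 126.]), array([241.3, 185.2])]
-0.019 [array([194.1, 169.7]), array([245.2, 138.2]), array([243.3, 199.4])]
-0.03 [array([194. , 187.6]), array([248.3, 154.6]), array([246. , 218.5])]
-0.04 [array([193.9, 205.8]), array([251.3, 171.4]), array([248.7, 237.7])]
[array([194.2, 155. ]), array([194.1, 110.2]), array([194.1,  90.2]), array([194. ,  56.1])] [array([126. , 154.6]), array([262.3, 154.6])]
```

The egg is still where it was: bottom edge at row 216, so thick centre at about (278,196). The fingertips sit about 15 mm behind the TCP, so they wedged on the upper part of the ball. I'll grip lower and check that the opening comes to about 0.46.

drive_tool:
  motion:
    - [[1,0,45],[0,0,0]]
    - [[0,0,45],[0,0,0]]
    - [[0,0,40],[0,0,0]]
    - [[0,0,18],[0,0,0]]
    - [[0,0,8],[0,0,0]]
  gripper: 1

```text
time_s: 8.35
position: [0.5184, -0.0043, 0.014]
tcp_rot: [[0.573, 0.82, -0.006], [0.82, -0.573, 0.001], [-0.002, -0.006, -1.0]]
force: [0.8, 0.1, 0.3]
opening: 0.999
grasp_force: 0.0
```

drive_tool:
  motion:
    - [[0,0,0],[0,0,0]]
    - [[0,0,0],[0,0,0]]
    - [[0,0,0],[0,0,0]]
    - [[0,0,0],[0,0,0]]
    - [[0,0,0],[0,0,0]]
  gripper: 0.2

```text
time_s: 8.85
position: [0.5212, -0.0048, 0.018]
tcp_rot: [[0.573, 0.82, 0.002], [0.82, -0.573, -0.0], [0.001, 0.002, -1.0]]
force: [0.0, 0.7, -0.6]
opening: 0.627
grasp_force: 0.0
```

drive_tool:
  motion:
    - [[0,0,0],[0,0,0]]
    - [[0,0,0],[0,0,0]]
    - [[0,0,0],[0,0,0]]
    - [[0,0,0],[0,0,0]]
    - [[0,0,0],[0,0,0]]

```text
time_s: 9.35
position: [0.5192, -0.0041, 0.0174]
tcp_rot: [[0.573, 0.82, -0.002], [0.82, -0.573, 0.001], [-0.001, -0.003, -1.0]]
force: [-2.6, 1.8, 5.7]
opening: 0.399
grasp_force: 29.4
```

The opening is 35 mm and there's still an upward wedge force, so the grip needs to go lower.

drive_tool:
  motion:
    - [[0,0,0],[0,0,0]]
    - [[0,0,0],[0,0,0]]
    - [[0,0,0],[0,0,0]]
    - [[0,0,2],[0,0,0]]
    - [[0,0,2],[0,0,0]]
  gripper: 0.7

```text
time_s: 9.85
position: [0.5208, -0.0048, 0.0128]
tcp_rot: [[0.573, 0.82, 0.0], [0.82, -0.573, -0.0], [0.0, 0.0, -1.0]]
force: [0.3, -1.3, -0.1]
opening: 0.684
grasp_force: 0.0
```

drive_tool:
  motion:
    - [[0,0,0],[0,0,0]]
    - [[0,0,0],[0,0,0]]
    - [[0,0,0],[0,0,0]]
    - [[0,0,0],[0,0,0]]
    - [[0,0,0],[0,0,0]]
  gripper: 0.2

```text
time_s: 10.35
position: [0.5205, -0.0047, 0.0131]
tcp_rot: [[0.573, 0.82, -0.0], [0.82, -0.573, 0.0], [-0.0, -0.0, -1.0]]
force: [0.0, -0.2, -0.6]
opening: 0.431
grasp_force: 29.9
```

drive_tool:
  motion:
    - [[0,0,0],[0,0,0]]
    - [[0,0,0],[0,0,0]]
    - [[0,0,0],[0,0,0]]

```text
time_s: 10.65
position: [0.5205, -0.0047, 0.0131]
tcp_rot: [[0.573, 0.82, -0.0], [0.82, -0.573, 0.0], [-0.0, -0.0, -1.0]]
force: [0.6, 0.9, 0.3]
opening: 0.437
grasp_force: 29.9
```

Firm grip now: opening 38 mm and no wedge force. Lifting and carrying it over the pot.

drive_tool:
  motion:
    - [[0,0,-8],[0,0,0]]
    - [[0,0,-20],[0,0,0]]
    - [[0,0,-30],[0,0,0]]
    - [[0,0,-30],[0,0,0]]
    - [[0,0,-22],[0,0,0]]

```text
time_s: 11.15
position: [0.5211, -0.0048, 0.1253]
tcp_rot: [[0.573, 0.82, 0.002], [0.82, -0.573, -0.001], [0.001, 0.002, -1.0]]
force: [0.3, -0.2, -0.3]
opening: 0.435
grasp_force: 29.9
```

drive_tool:
  motion:
    - [[13.9,-9,0],[0,0,0]]
    - [[27,-18,0],[0,0,0]]
    - [[30,-20,0],[0,0,0]]
    - [[30,-20,0],[0,0,0]]
    - [[30,-20,0],[0,0,0]]

```text
time_s: 11.65
position: [0.5241, 0.1537, 0.1237]
tcp_rot: [[0.573, 0.819, 0.001], [0.819, -0.573, 0.0], [0.0, 0.0, -1.0]]
force: [0.1, -0.8, -1.1]
opening: 0.435
grasp_force: 29.9
```

drive_tool:
  motion:
    - [[30,-20,0],[0,0,0]]
    - [[30,-20,0],[0,0,0]]
    - [[30,-20,0],[0,0,0]]
    - [[30,-20,0],[0,0,0]]
    - [[23,-13.5,0],[0,0,0]]

```text
time_s: 12.15
position: [0.529, 0.3255, 0.1237]
tcp_rot: [[0.572, 0.82, 0.0], [0.82, -0.572, 0.001], [0.001, -0.0, -1.0]]
force: [0.2, -0.3, -0.8]
opening: 0.432
grasp_force: 29.9
```

drive_tool:
  motion:
    - [[0,0,0],[0,0,0]]
    - [[0,0,0],[0,0,0]]
    - [[0,0,0],[0,0,0]]

```text
time_s: 12.45
position: [0.5291, 0.3221, 0.1231]
tcp_rot: [[0.573, 0.819, -0.001], [0.819, -0.573, -0.001], [-0.001, -0.0, -1.0]]
force: [0.1, 0.5, -0.6]
opening: 0.428
grasp_force: 29.9
```

```bash
python3 - <<'E'
from h import *
import cv2
np.set_printoptions(precision=4,suppress=True)
st=read_state();im=capture("wrist");s=capture("side")
print(st["time_s"],st["position"],st["opening"],[proj("wrist",np.array([.5295,.323,z]),st) for z in(.08,.006)])
C=np.zeros((420,800,3),np.uint8)
C[:]=0;C[:,:500]=cv2.resize(im[:,:,::-1],(500,375+45)) ;C[:,500:]=cv2.resize(s[200:340,150:250,::-1],(300,420),interpolation=cv2.INTER_CUBIC)
cv2.imwrite("pics/w5.png",C)
E
```

```text
12.45 [0.5291 0.3221 0.1231] 0.428140346966523 [array([277.0504, 227.0546]), array([277.2734, 201.8015])]
```

View pics/w5.png

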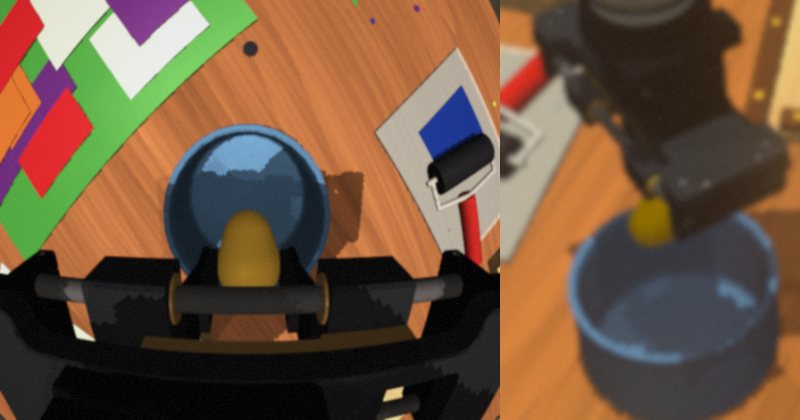

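The egg is held, hanging over the pot centre: rim columns 165–330 in the left panel, so the centre is at (277) as predicted. Lowering slowly while watching the force.

drive_tool:
  motion:
    - [[0,0,25],[0,0,0]]
    - [[0,0,30],[0,0,0]]
    - [[0,0,25],[0,0,0]]
    - [[0,0,14],[0,0,0]]
    - [[0,0,7],[0,0,0]]

```text
time_s: 13.05
position: [0.529, 0.3221, 0.0207]
tcp_rot: [[0.574, 0.819, -0.002], [0.819, -0.574, -0.001], [-0.002, -0.001, -1.0]]
force: [-0.2, 0.3, -0.9]
opening: 0.431
grasp_force: 29.9
```

drive_tool:
  motion:
    - [[0,0,3],[0,0,0]]
    - [[0,0,2],[0,0,0]]
    - [[0,0,2],[0,0,0]]
    - [[0,0,1],[0,0,0]]
    - [[0,0,0],[0,0,0]]

```text
time_s: 13.55
position: [0.5298, 0.3234, 0.0145]
tcp_rot: [[0.573, 0.82, 0.001], [0.82, -0.573, 0.0], [0.001, 0.0, -1.0]]
force: [0.6, -0.1, -0.2]
opening: 0.429
grasp_force: 29.9
```

drive_tool:
  motion:
    - [[0,0,1],[0,0,0]]
    - [[0,0,1],[0,0,0]]
    - [[0,0,1],[0,0,0]]
    - [[0,0,0],[0,0,0]]
    - [[0,0,0],[0,0,0]]

```text
time_s: 14.05
position: [0.5294, 0.3232, 0.011]
tcp_rot: [[0.573, 0.82, -0.0], [0.82, -0.573, -0.0], [-0.0, -0.0, -1.0]]
force: [-0.1, -0.2, 0.2]
opening: 0.434
grasp_force: 29.9
```

drive_tool:
  motion:
    - [[0,0,0.5],[0,0,0]]
    - [[0,0,0.5],[0,0,0]]
    - [[0,0,0],[0,0,0]]
    - [[0,0,0],[0,0,0]]

```text
time_s: 14.45
position: [0.5295, 0.3232, 0.01]
tcp_rot: [[0.573, 0.82, -0.0], [0.82, -0.573, -0.0], [-0.0, -0.0, -1.0]]
force: [-0.0, -0.2, -0.7]
opening: 0.434
grasp_force: 29.9
```

drive_tool:
  motion:
    - [[0,0,0.5],[0,0,0]]
    - [[0,0,0],[0,0,0]]
    - [[0,0,0],[0,0,0]]

```text
time_s: 14.75
position: [0.5295, 0.3232, 0.0095]
tcp_rot: [[0.573, 0.82, -0.0], [0.82, -0.573, -0.0], [-0.0, -0.0, -1.0]]
force: [-0.5, -1.1, -0.1]
opening: 0.43
grasp_force: 29.9
```

drive_tool:
  motion:
    - [[0,0,0.5],[0,0,0]]
    - [[0,0,0],[0,0,0]]
    - [[0,0,0],[0,0,0]]

```text
time_s: 15.05
position: [0.5295, 0.3232, 0.009]
tcp_rot: [[0.573, 0.82, -0.0], [0.82, -0.573, -0.0], [-0.0, -0.0, -1.0]]
force: [-0.4, 0.0, -0.7]
opening: 0.434
grasp_force: 29.9
```

drive_tool:
  motion:
    - [[0,0,0.5],[0,0,0]]
    - [[0,0,0],[0,0,0]]
    - [[0,0,0],[0,0,0]]

```text
time_s: 15.35
position: [0.5295, 0.3232, 0.0085]
tcp_rot: [[0.573, 0.82, -0.0], [0.82, -0.573, -0.0], [-0.0, -0.0, -1.0]]
force: [-0.2, -0.1, -1.3]
opening: 0.435
grasp_force: 29.9
```

drive_tool:
  motion:
    - [[0,0,0.5],[0,0,0]]
    - [[0,0,0],[0,0,0]]
    - [[0,0,0],[0,0,0]]

```text
time_s: 15.65
position: [0.5295, 0.3232, 0.008]
tcp_rot: [[0.573, 0.82, 0.0], [0.82, -0.573, 0.0], [0.0, -0.0, -1.0]]
force: [0.3, 0.9, -0.0]
opening: 0.431
grasp_force: 29.9
```

The egg is about 1 mm off the pot floor with no contact force. Releasing and rising.

drive_tool:
  motion:
    - [[0,0,0],[0,0,0]]
    - [[0,0,0],[0,0,0]]
    - [[0,0,0],[0,0,0]]
    - [[0,0,0],[0,0,0]]
    - [[0,0,0],[0,0,0]]
  gripper: 0.65

```text
time_s: 16.15
position: [0.5295, 0.3233, 0.0081]
tcp_rot: [[0.573, 0.82, 0.0], [0.82, -0.573, 0.0], [0.0, 0.0, -1.0]]
force: [-0.8, 1.1, 0.0]
opening: 0.647
grasp_force: 0.0
```

drive_tool:
  motion:
    - [[0,0,-5],[0,0,0]]
    - [[0,0,-15],[0,0,0]]
    - [[0,0,-30],[0,0,0]]
    - [[0,0,-40],[0,0,0]]
    - [[0,0,-40],[0,0,0]]

```text
time_s: 16.65
position: [0.5293, 0.3231, 0.1403]
tcp_rot: [[0.573, 0.82, 0.0], [0.82, -0.573, 0.0], [0.0, 0.0, -1.0]]
force: [1.4, -0.1, 1.1]
opening: 0.653
grasp_force: 0.0
```

drive_tool:
  motion:
    - [[0,0,-40],[0,0,0]]
    - [[0,0,-20],[0,0,0]]
    - [[0,0,0],[0,0,0]]
    - [[0,0,0],[0,0,0]]
    - [[0,0,0],[0,0,0]]
  gripper: 1

```text
time_s: 17.15
position: [0.5282, 0.3227, 0.1967]
tcp_rot: [[0.573, 0.82, -0.003], [0.82, -0.573, -0.001], [-0.003, -0.002, -1.0]]
force: [0.2, 0.0, 0.5]
opening: 0.973
grasp_force: 0.0
```

```bash
python3 - <<'E'
from h import *
import cv2
np.set_printoptions(precision=4,suppress=True)
st,im,m,l,s,c=egg()
print(st["time_s"],st["position"],st["tcp_rot"],st["opening"],proj("wrist",np.array([.5295,.323,.026]),st))
for i in range(1,len(s)):
    if s[i,4]>150: print(s[i],c[i])
E
```

```text
17.15 [0.5282 0.3227 0.1967] [[ 0.5729  0.8196 -0.003 ]
 [ 0.8197 -0.5729 -0.0012]
 [-0.0027 -0.0018 -1.    ]] 0.9730258211626445 [278.5479 189.4971]
[ 263  164   34   44 1151] [279.1138 186.0695]
```

The egg rests centred in the pot, by its yellow centroid at (279,186) against the predicted pot centre (279,189). Now moving over to the block.

drive_tool:
  motion:
    - [[-38.5,27.1,0],[0,0,0]]
    - [[-38.5,27.1,0],[0,0,0]]
    - [[-38.5,27.1,0],[0,0,0]]
    - [[-38.5,27.1,0],[0,0,0]]
    - [[-38.5,27.1,0],[0,0,0]]

```text
time_s: 17.7
position: [0.5292, 0.0862, 0.1965]
tcp_rot: [[0.573, 0.82, -0.003], [0.82, -0.573, 0.0], [-0.002, -0.003, -1.0]]
force: [1.0, -0.3, 0.2]
opening: 1.0
grasp_force: 0.0
```

drive_tool:
  motion:
    - [[-38.5,27.1,0],[0,0,0]]
    - [[-38.5,27.1,0],[0,0,0]]
    - [[-38.5,27.1,0],[0,0,0]]
    - [[-38.5,27.1,0],[0,0,0]]
    - [[-38.5,27.1,0],[0,0,0]]

```text
time_s: 18.2
position: [0.53, -0.1491, 0.1965]
tcp_rot: [[0.573, 0.82, -0.003], [0.82, -0.573, 0.002], [-0.0, -0.003, -1.0]]
force: [0.3, 0.4, 0.6]
opening: 1.001
grasp_force: 0.0
```

drive_tool:
  motion:
    - [[-38.5,27.1,0],[0,0,0]]
    - [[-38.5,27.1,0],[0,0,0]]
    - [[-38.5,27.1,0],[0,0,0]]
    - [[-38.5,27.1,0],[0,0,0]]
    - [[0,0,0],[0,0,0.141]]

```text
time_s: 18.7
position: [0.5311, -0.3428, 0.1962]
tcp_rot: [[0.689, 0.725, -0.0], [0.725, -0.689, -0.003], [-0.002, 0.002, -1.0]]
force: [-0.1, 0.4, -0.1]
opening: 0.996
grasp_force: 0.0
```

drive_tool:
  motion:
    - [[0,0,0],[0,0,0.141]]
    - [[0,0,0],[0,0,0.141]]
    - [[0,0,0],[0,0,0]]
    - [[0,0,0],[0,0,0]]
    - [[0,0,0],[0,0,0]]

```text
time_s: 19.2
position: [0.5315, -0.3355, 0.1974]
tcp_rot: [[0.858, 0.514, -0.001], [0.514, -0.858, 0.001], [-0.0, -0.001, -1.0]]
force: [-0.1, -0.1, -0.9]
opening: 0.997
grasp_force: 0.0
```

```bash
cat > blk.py <<'E'
from h import *
import cv2,sys
np.set_printoptions(precision=4,suppress=True)
zt=float(sys.argv[1]);guess=np.array([float(sys.argv[2]),float(sys.argv[3])])
st=read_state();im=capture("wrist");hs=cv2.cvtColor(im,cv2.COLOR_RGB2HSV)
print(st["time_s"],st["position"],"tool y yaw",np.degrees(np.arctan2(st["tcp_rot"][1,1],st["tcp_rot"][0,1])),st["opening"])
# rectify top plane: 0.5 mm/px, 180 mm square about guess
N=360;g=(np.arange(N)-N/2)*.0005;mx=np.zeros((N,N),np.float32);my=mx.copy()
for i in range(N):
    for j in range(N): mx[i,j],my[i,j]=proj("wrist",np.array([guess[0]+g[i],guess[1]+g[j],zt]),st)
r=cv2.remap(im,mx,my,cv2.INTER_LINEAR);cv2.imwrite("pics/rect.png",r[:,:,::-1])
h=cv2.cvtColor(r,cv2.COLOR_RGB2HSV);p=h[N//2-40:N//2+40,N//2-40:N//2+40].reshape(-1,3);print("hsv med",np.median(p,0),"wood",np.median(h.reshape(-1,3),0))
b=r.astype(int);m=((b[:,:,0]-b[:,:,2])<35).astype(np.uint8)&(b[:,:,1]>55).astype(np.uint8)
m=cv2.morphologyEx(m,cv2.MORPH_CLOSE,np.ones((15,15)));m=cv2.morphologyEx(m,cv2.MORPH_OPEN,np.ones((15,15)))
cs,_=cv2.findContours(m,cv2.RETR_EXTERNAL,cv2.CHAIN_APPROX_NONE)
c=max(cs,key=cv2.contourArea);(cx,cy),(w,hh),a=cv2.minAreaRect(c)
bx=cv2.boxPoints(((cx,cy),(w,hh),a));e=bx[1]-bx[0] if np.linalg.norm(bx[1]-bx[0])>np.linalg.norm(bx[2]-bx[1]) else bx[2]-bx[1]
print("centre",guess+(np.array([cy,cx])-N/2)*.0005,"size mm",w/2,hh/2,"long yaw",np.degrees(np.arctan2(e[0],e[1]))%180)
cv2.drawContours(r,[bx.astype(int)],0,(255,0,0),1)
cv2.imwrite("pics/blk.png",np.hstack([cv2.resize(r[:,:,::-1],(400,400)),cv2.resize(cv2.cvtColor(m*255,cv2.COLOR_GRAY2BGR),(400,400))]))
E
python3 blk.py .028 .5316 -.3365
```

```text
19.2 [ 0.5315 -0.3355  0.1974] tool y yaw -59.05959554864202 0.9972474849610421Traceback (most recent call last):
  File "blk.py", line 10, in <module>
    for j in range(N): mx[i,j],my[i,j]=proj("wrist",np.array([guess[0]+g[i],guess[1]+g[j],zt]),st)
                                       ~~~~^^^^^^^^^^^^^^^^^^^^^^^^^^^^^^^^^^^^^^^^^^^^^^^^^^^^^^^
  File "h.py", line 19, in proj
    c=camera_info(n);f=210/np.tan(np.radians(c["fovy"]/2))
ValueError: time passes only in moves, steps and waits
```

```bash
cat >> h.py <<'E'
import functools
camera_info=functools.lru_cache(None)(camera_info)
E
python3 blk.py .028 .5316 -.3365
```

```text
19.25 [ 0.5316 -0.3356  0.1976] tool y yaw -59.08111585471464 1.001667765505679
hsv med [25. 88. 90.] wood [ 12. 168. 101.]
centre [ 0.5332 -0.3367] size mm 110.82328796386719 64.99528503417969 long yaw 31.200514
```

View pics/blk.png

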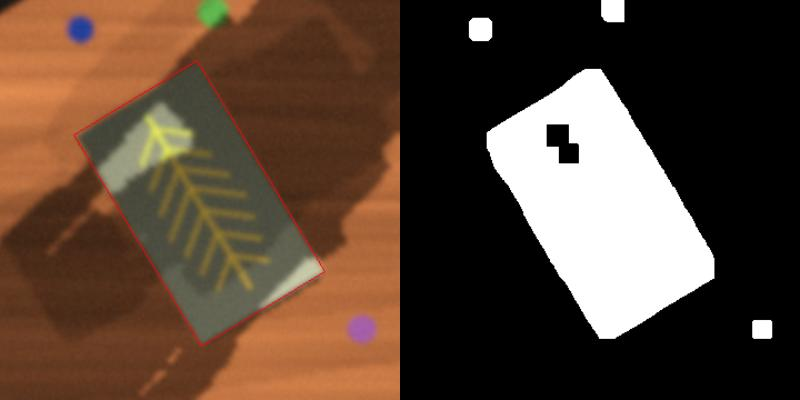

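The rectified view shows the outline fitting a 111×65 mm rectangle at z = 28 mm: centre (0.533,−0.337), long side at 31.2°. It is the grey-green block with the yellow leaf. Descending to grip across its width, with the tips high enough to pass over the stop.

drive_tool:
  motion:
    - [[0.8,1.8,45],[0,0,-0.005]]
    - [[0,0,50],[0,0,0]]
    - [[0,0,45],[0,0,0]]
    - [[0,0,30],[0,0,0]]
    - [[0,0,16.5],[0,0,0]]

```text
time_s: 19.8
position: [0.5319, -0.3356, 0.0085]
tcp_rot: [[0.856, 0.517, -0.004], [0.517, -0.856, 0.003], [-0.001, -0.005, -1.0]]
force: [0.5, 1.3, 0.7]
opening: 1.001
grasp_force: 0.0
```

drive_tool:
  motion:
    - [[0,0,0],[0,0,0]]
    - [[0,0,0],[0,0,0]]
    - [[0,0,0],[0,0,0]]

```text
time_s: 20.1
position: [0.5348, -0.3383, 0.0137]
tcp_rot: [[0.856, 0.517, 0.003], [0.517, -0.856, -0.003], [0.001, 0.004, -1.0]]
force: [0.7, 0.4, 0.3]
opening: 0.999
grasp_force: 0.0
```

drive_tool:
  motion:
    - [[0,0,0],[0,0,0]]
    - [[0,0,0],[0,0,0]]
    - [[0,0,0],[0,0,0]]
    - [[0,0,0],[0,0,0]]
    - [[0,0,0],[0,0,0]]
  gripper: 0.5

```text
time_s: 20.6
position: [0.5333, -0.3371, 0.0117]
tcp_rot: [[0.856, 0.517, 0.0], [0.517, -0.856, -0.0], [0.0, 0.0, -1.0]]
force: [-0.2, 0.2, -0.5]
opening: 0.634
grasp_force: 0.0
```

The fingers closed above the block: opening 0.63 is under 0.735, so the tips do sit well behind the TCP. Opening and going lower.

drive_tool:
  motion:
    - [[0,0,0],[0,0,0]]
    - [[0,0,0],[0,0,0]]
    - [[0,0,0],[0,0,0]]
    - [[0,0,0],[0,0,0]]
    - [[0,0,0],[0,0,0]]
  gripper: 1

```text
time_s: 21.1
position: [0.5333, -0.337, 0.0115]
tcp_rot: [[0.856, 0.517, -0.0], [0.517, -0.856, 0.0], [-0.0, -0.0, -1.0]]
force: [0.9, 0.1, -0.0]
opening: 0.966
grasp_force: 0.0
```

drive_tool:
  motion:
    - [[0,0,3],[0,0,0]]
    - [[0,0,3],[0,0,0]]
    - [[0,0,3],[0,0,0]]
    - [[0,0,2],[0,0,0]]
    - [[0,0,0],[0,0,0]]

```text
time_s: 21.6
position: [0.533, -0.3368, 0.0]
tcp_rot: [[0.856, 0.517, -0.001], [0.517, -0.856, 0.001], [-0.0, -0.001, -1.0]]
force: [-0.3, 0.2, -0.1]
opening: 1.004
grasp_force: 0.0
```

drive_tool:
  motion:
    - [[0,0,0],[0,0,0]]
    - [[0,0,0],[0,0,0]]
    - [[0,0,0],[0,0,0]]
    - [[0,0,0],[0,0,0]]
    - [[0,0,0],[0,0,0]]
  gripper: 0.5

```text
time_s: 22.1
position: [0.5333, -0.337, 0.0007]
tcp_rot: [[0.856, 0.517, 0.0], [0.517, -0.856, 0.0], [0.0, -0.0, -1.0]]
force: [-0.8, -0.1, 1.1]
opening: 0.728
grasp_force: 30.0
```

It's gripped, but by an unknown and probably small overlap. Regripping 5 mm deeper, which still clears the stop.

drive_tool:
  motion:
    - [[0,0,0],[0,0,0]]
    - [[0,0,0],[0,0,0]]
    - [[0,0,1.5],[0,0,0]]
    - [[0,0,2],[0,0,0]]
    - [[0,0,1.5],[0,0,0]]
  gripper: 0.95

```text
time_s: 22.6
position: [0.5332, -0.337, -0.0048]
tcp_rot: [[0.856, 0.516, -0.0], [0.516, -0.856, 0.0], [-0.0, -0.0, -1.0]]
force: [1.1, 0.5, 0.2]
opening: 0.943
grasp_force: 0.0
```

drive_tool:
  motion:
    - [[0,0,0],[0,0,0]]
    - [[0,0,0],[0,0,0]]
    - [[0,0,0],[0,0,0]]
    - [[0,0,0],[0,0,0]]
    - [[0,0,0],[0,0,0]]
  gripper: 0.5

```text
time_s: 23.1
position: [0.5333, -0.3371, -0.0044]
tcp_rot: [[0.856, 0.517, 0.0], [0.517, -0.856, -0.0], [0.0, 0.0, -1.0]]
force: [-0.1, 1.1, -1.2]
opening: 0.729
grasp_force: 30.0
```

drive_tool:
  motion:
    - [[0,0,-4],[0,0,0]]
    - [[0,0,-8],[0,0,0]]
    - [[0,0,-15],[0,0,0]]
    - [[0,0,-25],[0,0,0]]
    - [[0,0,-20],[0,0,0]]

```text
time_s: 23.6
position: [0.5338, -0.3374, 0.0698]
tcp_rot: [[0.856, 0.517, 0.001], [0.517, -0.856, -0.001], [0.001, 0.002, -1.0]]
force: [0.4, -1.1, -1.3]
opening: 0.731
grasp_force: 30.0
```

drive_tool:
  motion:
    - [[0,0,0],[0,0,0]]
    - [[0,0,0],[0,0,0]]

```text
time_s: 23.8
position: [0.5336, -0.3373, 0.0686]
tcp_rot: [[0.856, 0.517, 0.001], [0.517, -0.856, -0.001], [0.0, 0.002, -1.0]]
force: [-0.1, 0.3, -2.1]
opening: 0.73
grasp_force: 30.0
```

```bash
python3 blk.py .1 .5332 -.3367
```

```text
23.8 [ 0.5336 -0.3373  0.0686] tool y yaw -58.89849039393636 0.7303373647363041
hsv med [24. 48. 77.] wood [15. 96. 77.]
centre [ 0.5549 -0.3248] size mm 62.541561126708984 64.64654541015625 long yaw 121.18497
```

The block is lifted. Carrying it over the board and then turning it 72.5° to align.

drive_tool:
  motion:
    - [[10.6,-17.4,0],[0,0,0]]
    - [[21.2,-34.7,0],[0,0,0]]
    - [[21.2,-34.7,0],[0,0,0]]
    - [[21.2,-34.7,0],[0,0,0]]
    - [[21.2,-34.7,0],[0,0,0]]

```text
time_s: 24.35
position: [0.5326, -0.1509, 0.0664]
tcp_rot: [[0.856, 0.516, -0.003], [0.516, -0.856, 0.002], [-0.001, -0.003, -1.0]]
force: [0.3, 0.8, -1.8]
opening: 0.73
grasp_force: 30.0
```

drive_tool:
  motion:
    - [[21.2,-34.7,0],[0,0,0]]
    - [[21.2,-34.7,0],[0,0,0]]
    - [[21.2,-34.7,0],[0,0,0]]
    - [[21.2,-34.7,0],[0,0,0]]
    - [[10.6,-17.4,0],[0,0,0]]

```text
time_s: 24.85
position: [0.5324, 0.0334, 0.0664]
tcp_rot: [[0.855, 0.519, -0.004], [0.519, -0.855, 0.002], [-0.003, -0.004, -1.0]]
force: [-0.4, -0.3, -0.5]
opening: 0.73
grasp_force: 30.0
```

drive_tool:
  motion:
    - [[0,0,0],[0,0,-0.127]]
    - [[0,0,0],[0,0,-0.127]]
    - [[0,0,0],[0,0,-0.127]]
    - [[0,0,0],[0,0,-0.127]]
    - [[0,0,0],[0,0,-0.127]]

```text
time_s: 25.35
position: [0.5334, 0.0303, 0.0665]
tcp_rot: [[0.378, 0.926, -0.003], [0.926, -0.378, 0.001], [-0.001, -0.003, -1.0]]
force: [0.4, 0.4, -1.5]
opening: 0.725
grasp_force: 30.0
```

drive_tool:
  motion:
    - [[0,0,0],[0,0,-0.127]]
    - [[0,0,0],[0,0,-0.127]]
    - [[0,0,0],[0,0,-0.127]]
    - [[0,0,0],[0,0,-0.127]]
    - [[0,0,0],[0,0,-0.122]]

```text
time_s: 25.85
position: [0.5334, 0.0302, 0.0664]
tcp_rot: [[-0.24, 0.971, -0.003], [0.971, 0.24, 0.001], [0.002, -0.003, -1.0]]
force: [-0.8, -0.3, -0.9]
opening: 0.738
grasp_force: 30.0
```

drive_tool:
  motion:
    - [[0,0,0],[0,0,0]]
    - [[0,0,0],[0,0,0]]
    - [[0,0,0],[0,0,0]]

```text
time_s: 26.15
position: [0.5347, 0.0294, 0.0672]
tcp_rot: [[-0.233, 0.972, -0.001], [0.972, 0.233, 0.0], [0.001, -0.001, -1.0]]
force: [-0.3, -0.2, -0.6]
opening: 0.73
grasp_force: 30.0
```

```bash
python3 - <<'E'
from h import *
import cv2
np.set_printoptions(precision=4,suppress=True)
st=read_state();im=capture("wrist");s=capture("side");t=capture("top")
print(st["time_s"],st["position"],st["opening"],st["force"],"yaw",np.degrees(np.arctan2(st["tcp_rot"][1,1],st["tcp_rot"][0,1])))
np.save("t2.npy",t);print("corner px wrist",proj("wrist",np.array([.5594,.0997,.012]),st))
C=np.zeros((600,800,3),np.uint8)
C[:375,:500]=cv2.resize(im[:,:,::-1],(500,375));C[:225,500:]=cv2.resize(s[150:262,210:360,::-1],(300,225))
C[300:600,500:]=cv2.resize(t[140:270,230:360,::-1],(300,300))
cv2.imwrite("pics/w6.png",C)
E
```

```text
26.15 [0.5347 0.0294 0.0672] 0.7295852882488687 [-0.2915 -0.1982 -0.5787] yaw 13.495228241815646
corner px wrist [331.9016 140.9858]
```

View pics/w6.png

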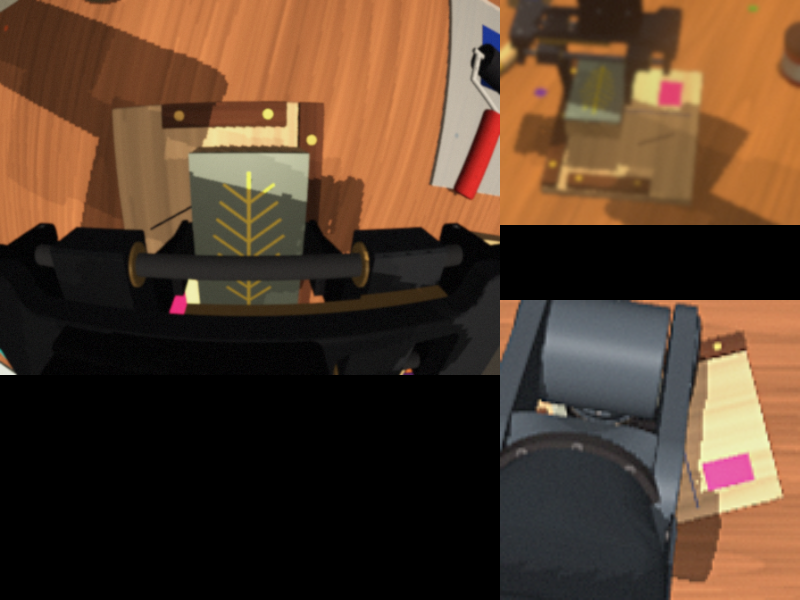

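The wrist view shows the block lino-up and parallel to both stops. The inner corner is at (298,127), predicted (296,126), and the gaps to both stops are free. Lowering it.

drive_tool:
  motion:
    - [[0,0,12],[0,0,0]]
    - [[0,0,18],[0,0,0]]
    - [[0,0,14],[0,0,0]]
    - [[0,0,7],[0,0,0]]
    - [[0,0,3],[0,0,0]]

```text
time_s: 26.8
position: [0.5346, 0.029, 0.0123]
tcp_rot: [[-0.234, 0.972, -0.002], [0.972, 0.234, 0.0], [0.001, -0.002, -1.0]]
force: [-0.2, 0.3, -1.9]
opening: 0.729
grasp_force: 30.0
```

drive_tool:
  motion:
    - [[0,0,1],[0,0,0]]
    - [[0,0,1],[0,0,0]]
    - [[0,0,0],[0,0,0]]
    - [[0,0,0],[0,0,0]]

```text
time_s: 27.2
position: [0.5357, 0.029, 0.012]
tcp_rot: [[-0.235, 0.972, 0.001], [0.972, 0.235, -0.0], [-0.0, 0.001, -1.0]]
force: [-0.1, 0.1, -0.7]
opening: 0.733
grasp_force: 30.0
```

drive_tool:
  motion:
    - [[0,0,1],[0,0,0]]
    - [[0,0,1],[0,0,0]]
    - [[0,0,0],[0,0,0]]
    - [[0,0,0],[0,0,0]]

```text
time_s: 27.6
position: [0.5353, 0.029, 0.0095]
tcp_rot: [[-0.235, 0.972, -0.0], [0.972, 0.235, 0.0], [0.0, -0.0, -1.0]]
force: [-0.3, -0.0, -0.7]
opening: 0.728
grasp_force: 30.0
```

drive_tool:
  motion:
    - [[0,0,1],[0,0,0]]
    - [[0,0,0],[0,0,0]]
    - [[0,0,0],[0,0,0]]

```text
time_s: 27.9
position: [0.5353, 0.029, 0.0085]
tcp_rot: [[-0.235, 0.972, -0.0], [0.972, 0.235, 0.0], [0.0, -0.0, -1.0]]
force: [0.1, -0.4, -1.2]
opening: 0.728
grasp_force: 30.0
```

drive_tool:
  motion:
    - [[0,0,1],[0,0,0]]
    - [[0,0,0],[0,0,0]]
    - [[0,0,0],[0,0,0]]

```text
time_s: 28.2
position: [0.5354, 0.029, 0.0075]
tcp_rot: [[-0.235, 0.972, 0.0], [0.972, 0.235, -0.0], [-0.0, 0.0, -1.0]]
force: [-0.1, -0.4, -0.9]
opening: 0.733
grasp_force: 30.0
```

drive_tool:
  motion:
    - [[0,0,0.5],[0,0,0]]
    - [[0,0,0],[0,0,0]]
    - [[0,0,0],[0,0,0]]

```text
time_s: 28.5
position: [0.5354, 0.029, 0.0075]
tcp_rot: [[-0.235, 0.972, 0.0], [0.972, 0.235, -0.0], [-0.0, 0.0, -1.0]]
force: [-1.4, -0.1, 4.7]
opening: 0.735
grasp_force: 30.0
```

The block is down on the board, with contact at the expected height and 4.7 N. Now pushing towards the back stop (+tool y).

drive_tool:
  motion:
    - [[0,1.5,0],[0,0,0]]
    - [[0,1.5,0],[0,0,0]]
    - [[0,1.5,0],[0,0,0]]
    - [[0,1,0],[0,0,0]]
    - [[0,0,0],[0,0,0]]

```text
time_s: 29.0
position: [0.5362, 0.0295, 0.0077]
tcp_rot: [[-0.236, 0.972, -0.009], [0.972, 0.236, -0.001], [0.001, -0.009, -1.0]]
force: [-8.8, -5.7, 12.9]
opening: 0.735
grasp_force: 30.0
```

drive_tool:
  motion:
    - [[0,1,0],[0,0,0]]
    - [[0,0,0],[0,0,0]]
    - [[0,0,0],[0,0,0]]

```text
time_s: 29.3
position: [0.5366, 0.0298, 0.0078]
tcp_rot: [[-0.236, 0.972, -0.01], [0.972, 0.236, -0.001], [0.001, -0.01, -1.0]]
force: [-8.5, -5.3, 15.2]
opening: 0.733
grasp_force: 30.0
```

drive_tool:
  motion:
    - [[0,1,0],[0,0,0]]
    - [[0,0,0],[0,0,0]]
    - [[0,0,0],[0,0,0]]

```text
time_s: 29.6
position: [0.5371, 0.0301, 0.0077]
tcp_rot: [[-0.236, 0.972, -0.011], [0.972, 0.236, -0.001], [0.002, -0.011, -1.0]]
force: [-10.4, -5.3, 15.3]
opening: 0.735
grasp_force: 30.0
```

Friction is eating the push because the vertical load rose to 15 N. Easing the height a little.

drive_tool:
  motion:
    - [[0,0,-0.7],[0,0,0]]
    - [[0,0,0],[0,0,0]]
    - [[0,0,0],[0,0,0]]

```text
time_s: 29.9
position: [0.5427, 0.0307, 0.0076]
tcp_rot: [[-0.235, 0.972, -0.0], [0.972, 0.235, -0.0], [-0.0, -0.0, -1.0]]
force: [-2.1, -1.4, 1.0]
opening: 0.732
grasp_force: 30.0
```

drive_tool:
  motion:
    - [[0,0,-0.5],[0,0,0]]
    - [[0,0,0],[0,0,0]]
    - [[0,0,0],[0,0,0]]

```text
time_s: 30.2
position: [0.5426, 0.0309, 0.0079]
tcp_rot: [[-0.235, 0.972, -0.0], [0.972, 0.235, 0.0], [0.0, -0.0, -1.0]]
force: [-0.7, -0.3, -2.3]
opening: 0.736
grasp_force: 30.0
```

drive_tool:
  motion:
    - [[0,1,0.3],[0,0,0]]
    - [[0,0,0],[0,0,0]]
    - [[0,0,0],[0,0,0]]

```text
time_s: 30.5
position: [0.5427, 0.031, 0.0078]
tcp_rot: [[-0.235, 0.972, -0.002], [0.972, 0.235, -0.0], [0.0, -0.002, -1.0]]
force: [-2.4, -1.1, -1.7]
opening: 0.731
grasp_force: 30.0
```

drive_tool:
  motion:
    - [[0,1,0],[0,0,0]]
    - [[0,0,0],[0,0,0]]
    - [[0,0,0],[0,0,0]]

```text
time_s: 30.8
position: [0.5427, 0.031, 0.0077]
tcp_rot: [[-0.236, 0.972, -0.004], [0.972, 0.236, -0.0], [0.001, -0.004, -1.0]]
force: [-4.0, -3.2, 1.3]
opening: 0.732
grasp_force: 30.0
```

drive_tool:
  motion:
    - [[0,1,0],[0,0,0]]
    - [[0,0,0],[0,0,0]]
    - [[0,0,0],[0,0,0]]

```text
time_s: 31.1
position: [0.5427, 0.031, 0.0078]
tcp_rot: [[-0.236, 0.972, -0.006], [0.972, 0.236, -0.001], [0.001, -0.006, -1.0]]
force: [-6.6, -4.2, 2.8]
opening: 0.733
grasp_force: 30.0
```

It's firm against the back stop: position fixed while the force grows. Now sliding along it to the side stop (+tool x).

drive_tool:
  motion:
    - [[1.5,0,0],[0,0,0]]
    - [[1.5,0,0],[0,0,0]]
    - [[1.5,0,0],[0,0,0]]
    - [[1.5,0,0],[0,0,0]]
    - [[0,0,0],[0,0,0]]

```text
time_s: 31.6
position: [0.5415, 0.0359, 0.0077]
tcp_rot: [[-0.237, 0.972, -0.005], [0.972, 0.237, -0.002], [-0.001, -0.006, -1.0]]
force: [-5.5, -7.3, -0.1]
opening: 0.73
grasp_force: 30.0
```

drive_tool:
  motion:
    - [[1,0,0],[0,0,0]]
    - [[1,0,0],[0,0,0]]
    - [[0,0,0],[0,0,0]]
    - [[0,0,0],[0,0,0]]

```text
time_s: 32.0
position: [0.5411, 0.0378, 0.0077]
tcp_rot: [[-0.237, 0.972, -0.005], [0.972, 0.237, -0.002], [-0.001, -0.006, -1.0]]
force: [-6.4, -9.3, 1.8]
opening: 0.731
grasp_force: 30.0
```

drive_tool:
  motion:
    - [[1,0,0],[0,0,0]]
    - [[1,0,0],[0,0,0]]
    - [[0,0,0],[0,0,0]]
    - [[0,0,0],[0,0,0]]

```text
time_s: 32.4
position: [0.5406, 0.0397, 0.0077]
tcp_rot: [[-0.237, 0.972, -0.005], [0.972, 0.237, -0.002], [-0.001, -0.006, -1.0]]
force: [-6.6, -8.8, 1.6]
opening: 0.735
grasp_force: 30.0
```

drive_tool:
  motion:
    - [[1,0,0],[0,0,0]]
    - [[0,0,0],[0,0,0]]
    - [[0,0,0],[0,0,0]]

```text
time_s: 32.7
position: [0.5406, 0.04, 0.0078]
tcp_rot: [[-0.237, 0.971, -0.005], [0.971, 0.237, -0.003], [-0.002, -0.006, -1.0]]
force: [-6.1, -10.8, 1.5]
opening: 0.734
grasp_force: 30.0
```

drive_tool:
  motion:
    - [[1,0,0],[0,0,0]]
    - [[0,0,0],[0,0,0]]
    - [[0,0,0],[0,0,0]]

```text
time_s: 33.0
position: [0.5406, 0.04, 0.0078]
tcp_rot: [[-0.237, 0.971, -0.005], [0.971, 0.237, -0.004], [-0.003, -0.006, -1.0]]
force: [-5.9, -14.0, 1.1]
opening: 0.73
grasp_force: 30.0
```

drive_tool:
  motion:
    - [[1,0,0],[0,0,0]]
    - [[0,0,0],[0,0,0]]
    - [[0,0,0],[0,0,0]]

```text
time_s: 33.3
position: [0.5406, 0.04, 0.0078]
tcp_rot: [[-0.238, 0.971, -0.005], [0.971, 0.238, -0.005], [-0.004, -0.006, -1.0]]
force: [-6.4, -18.3, 1.2]
opening: 0.731
grasp_force: 30.0
```

It's now fixed against the side stop too, at about 16 N. I'll add a bit more push on the back stop, a light downward hold, then settle and check.

drive_tool:
  motion:
    - [[0,1,0.3],[0,0,0]]
    - [[0,1,0],[0,0,0]]
    - [[0,0,0],[0,0,0]]
    - [[0,0,0],[0,0,0]]
    - [[0,0,0],[0,0,0]]

```text
time_s: 33.8
position: [0.5406, 0.0401, 0.0079]
tcp_rot: [[-0.238, 0.971, -0.008], [0.971, 0.238, -0.006], [-0.004, -0.009, -1.0]]
force: [-9.8, -19.8, 6.3]
opening: 0.734
grasp_force: 30.0
```

drive_tool:
  motion:
    - [[0,0,0],[0,0,0]]
    - [[0,0,0],[0,0,0]]
    - [[0,0,0],[0,0,0]]
    - [[0,0,0],[0,0,0]]
    - [[0,0,0],[0,0,0]]

```text
time_s: 34.3
position: [0.5406, 0.0401, 0.0078]
tcp_rot: [[-0.238, 0.971, -0.008], [0.971, 0.238, -0.006], [-0.004, -0.009, -1.0]]
force: [-10.7, -19.6, 7.9]
opening: 0.727
grasp_force: 30.0
```

```bash
python3 - <<'E'
from h import *
import cv2
np.set_printoptions(precision=4,suppress=True)
st=read_state();R=st["tcp_rot"];print(st["time_s"],st["position"],st["force"],"tool axes force",R.T@st["force"],st["moment"],st["opening"],st["grasp_force"])
# egg still in pot & pot centre from the top view
t=capture("top");h=cv2.cvtColor(t,cv2.COLOR_RGB2HSV);m=cv2.inRange(h,(18,150,60),(32,255,255));k,l,s,c=cv2.connectedComponentsWithStats(m)
print([(c[i],s[i,4]) for i in range(1,k) if s[i,4]>60],"pot px",proj("top",np.array([.5295,.323,.026])))
t0=np.load("top0.npy").astype(int);d=(abs(t.astype(int)-t0).sum(2)>90);d[:,:110]&=True
print("changed px pot rim area",d[150:235,105:190].sum())
# seam check in wrist view, rectified at stop-top plane around the corner
im=capture("wrist");cv2.imwrite("pics/final_wrist.png",im[:,:,::-1])
for nm,a,b in (("side",(-.02,-.06),(-.02,.01)),("side2",(-.045,0),(-.045,0))): pass
E
```

```text
34.3 [0.5406 0.0401 0.0078] [-10.716  -19.5772   7.8984] tool axes force [-16.4914 -15.142   -7.6967] [-3.428   1.4572 -0.0471] 0.7267829776037007 30.002413988113403
[(array([353.219,  44.8  ]), np.int32(105)), (array([293.    ,  47.7624]), np.int32(101)), (array([306.8065,  74.1398]), np.int32(93)), (array([525.9237,  77.4618]), np.int32(262)), (array([419.0651, 135.6877]), np.int32(538)), (array([540.8789, 187.5013]), np.int32(776)), (array([509.9836, 215.0436]), np.int32(550))] pot px [155.1371 193.5243]
changed px pot rim area 3818
```

```bash
python3 - <<'E'
from h import *
import cv2
np.set_printoptions(precision=4,suppress=True)
s=capture("side");h=cv2.cvtColor(s,cv2.COLOR_RGB2HSV);m=cv2.inRange(h,(18,150,40),(34,255,255));k,l,st,c=cv2.connectedComponentsWithStats(m)
print("yellow",[(c[i],st[i,4]) for i in range(1,k) if st[i,4]>30],"pot egg px",proj("side",np.array([.5295,.323,.026])))
for im in (np.load("side0.npy"),s):
    b=cv2.inRange(cv2.cvtColor(im,cv2.COLOR_RGB2HSV),(95,70,30),(120,255,255))[250:350,160:260];k,l,q,cc=cv2.connectedComponentsWithStats(b);i=1+q[1:,4].argmax();print("pot blob",q[i])
E
```

```text
yellow [(array([247.9675,  72.3252]), np.int32(123)), (array([325.1456,  84.7373]), np.int32(316)), (array([331.1265, 108.1024]), np.int32(498)), (array([163.4237, 147.9661]), np.int32(59)), (array([139.1081, 178.5811]), np.int32(74)), (array([168.2394, 176.8451]), np.int32(71)), (array([208.3333, 182.2222]), np.int32(36)), (array([255.8636, 212.1591]), np.int32(44)), (array([209.4608, 307.5196]), np.int32(306)), (array([209.1726, 382.4657]), np.int32(423))] pot egg px [209.9773 306.7879]
pot blob [  14   18   67   53 1361]
pot blob [ 14  18  67  52 886]
```

The egg is in the pot (209,307), right where predicted, and the pot hasn't moved. The block is held at about 16 N and 15 N against the two stops. Handing in.

```bash
python3 -c "from rig import hand_in; print(hand_in())"
```

```text
the job is handed in; nothing more can be done
None
```

I handed the job in with the egg crayon resting in the blue pot, set down from about 1 mm above its floor after three failed grip tries on the board. The lino block lies lino side up in the corner, held at about 15 N on the back stop and 16 N on the side stop. The pot has not moved.

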